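Laser-mark the second face of a cup in a tilting jig

ROBOT

A 6-joint arm with a two-finger parallel gripper is mounted at the origin on a cart in front of the work surface, level with it; the furniture and walls round the work are solid. World frame = base frame: x ahead of the robot, y to its left, z up, the work surface at z = 0. Lengths are in m, angles in rad, forces in N, time in s.
With the tool pointing down it reaches from about 0.3 to 0.875 m from the base axis. Payload 6.4 kg.
Tool frame: the origin (TCP) lies between the finger pads; the fingertips stand 25 mm ahead of it and the grasp point (between the pads) lies 6 mm ahead of it; z points along the fingers, x is the direction in which the jaws open and shut, and the axes are right-handed (so a half turn about z gives the same grasp; the last joint's range is limited). The gripper opens to 88 mm and grips with 3 to 60 N. Pads are 18 mm wide; open, the fingers measure 123 mm over their backs; the gripper's body (75 mm by 187 mm) begins 45 mm behind the grasp point.
Start: joints at [0.934, 0.181, 1.607, -0, 1.354, -0.206], TCP at [0.24, 0.522, 0.264] pointing down, gripper open.
Joint ranges: [-2.99, 2.99], [-0.89, 2.07], [0.3, 2.58], [-1.14, 4.28], [0, 2.63], [-3.12, 3.12]. Speed limits (rad/s): [2.57, 2.57, 3.01, 3.14, 3.14, 3.14].

INTERFACE

Orientations are given as a rotation vector (axis times angle).
In Python, from station import get_state, grab_frame, r gives the robot as it stands.
- The arm moves only by the shell command python3 -m crank 'ROWS' [FORCE]. ROWS is text: rows parted by semicolons, each of 7 numbers parted by spaces: the turn, a rotation vector about the tool's x, y, z in rad, then the shift along the tool's x, y, z in m, then the finger opening in m, from 0 to 0.0881. A call has 1 to 5 rows; each row shifts and turns the commanded pose from where the row before left it, along the tool's axes as they then stand; what a row does not reach is not made up. A row lasts 1/12 s, in which the tool goes at most 41.7 mm and 7.16 degrees, less where a joint would pass 70% of its speed; a pose out of reach is approached as far as the arm can. A call with a gripper value outside its range is refused whole. The fingers move at their own pace and stop on an object; FORCE is the grip in N (left out, the last holds). Time passes only in rows, so rows that do not move let the fingers close. It gives the time, the measured TCP pose, the force and the opening at its end, in the units of the state.
- get_state(): the state, without advancing time (a new reading comes with each control period).
- grab_frame(name): name is "side" or "top" or "wrist"; returns a dict with "image" (384x512x3 uint8, red, green, blue), "intrinsics" (3x3 intrinsics, pixels), "R" (3x3) and "t" (3): a world point X has camera coordinates R X + t. Camera axes: x right, y down, z forward; pixel columns grow to the right and rows downward; lengths in m; the calibration is good to about 2 mm. A picture is of the moment at which its call begins. There is no depth.
- r.job_done(): hands the job in, once; it reports no verdict.
The state is a dict: "t": time; "joint_pos": joint angles; "joint_velocities": joint speeds; "tau": joint torques, N m; "ee_pos": TCP position; "ee_rot": TCP orientation; "force": force on the tool from outside, world axes, zero at the start; "wrist_torque": the same for the moment, N m; "width": finger opening in m.
Only numpy, scipy, OpenCV 4.12 (cv2) and the standard library are available. Lean on these libraries where they do the work, as an engineer would, in place of code of your own. Each camera call takes 0.05 s, during which the arm holds its last target. There are 200 camera calls.

TASK

The cup in the tilting jig has its first mark. Turn it in its nest until the red tape faces the laser head, let go, tilt the nest with the lever until the lever's line meets the red set-mark on the dial, and only then press the green start button. Bring the nest back to level, then take the cup out and set it down upright, not dropped, in the blue tray beside the finished cups, leaving everything else where it is.

Things in the scene. Friction and masses are not known exactly. Their poses are not given: they have to be found in the camera images.
- jig: fixed aluminium tilting jig; origin on the table under the nest's centre, +y to the laser, +x to the lever and dial. Base plate 12 mm thick, x -75 to 75, y -66 to 72 mm (and a tongue at x -75 to 9 back to y 221). Tilt axis along x at height 70 mm. Brackets at x +-55 mm rise to 95 mm, the white dial (114 mm across, x 60 to 64) to 127 mm
- lens (a point): lens of the black finned laser module, 32 mm across, looking down at the cup from the jig's +y end: 144 mm from the nest's middle, 159 mm high. Module and column behind it rise to 265 mm
- nest (a joint): tilt of the nest, rad: 0 level (against its stop), grows to 0.95 as the top of the lever and the cup lean away from the laser (towards the jig's -y). It stays where it is left; about 3 N at the lever moves it
- nest_seat (a point): middle of the nest's pocket floor, where the cup's underside stands (62 mm above the table when level); turns with the nest. Pocket: black, 66 mm bore, 18 mm deep, 77 mm outside
- lever_grip (a point): middle of the lever's black round grip bar, 13 mm thick and 40 mm long, parallel to the jig's x axis, 80 mm from the tilt axis and 95 mm from the nest's middle in x; at height 150 mm when level. Its free end points to the jig's +x
- lever_line (a point): point on the lever's black pointer line, 57 mm from the tilt axis, in front of the dial's rim; moves with the lever
- set_mark (a point): tip of the red set-mark clipped to the dial's rim, 57 mm from the tilt axis; lever_line lies on it when the nest has the right tilt. The mark stands at a different angle each time (24 to 41 degrees from upright)
- cup: turned steel cup standing in the nest, 62 mm outside diameter, 51 mm high, 3 mm wall, black inside, 0.12 kg; origin at the centre of its underside, +z to its mouth, +y through the red tape
- tape (a point): red tape 12 mm wide folded over the cup's rim, on the cup's +y side, 30 mm from its axis, at rim height; starts about 50 to 80 degrees away from the laser, on the lever's side
- start (a joint): travel of the green start button, m: 0 up, 0.006 fully down; springy, 5 N fully down
- start_top (a point): middle of the top face of the green start button (26 mm across), which stands on a grey box 72 x 72 mm, 42 mm high
- tray: blue plastic tray, 140 mm (x) by 220 mm (y), walls 24 mm high and 4 mm thick, fixed; origin under its centre at table height, floor 4 mm above it. The finished cups stand at its -y end (y below -35 mm); the +y half is free
- done_1: finished steel cup in the tray, like the cup, 62 mm across, 50 mm high; origin under its centre
- done_2: finished steel cup in the tray, like the cup, 62 mm across, 51 mm high; origin under its centre
- cutter: black tube cutter with yellow ends lying on the table behind the start box, 30 x 104 x 29 mm; origin under its centre, length along its y
- oil: small white bottle with a blue label and a nozzle, 35 mm across, 106 mm high, right of the tray; origin under its centre
- red_snips: red-handled snips lying right of the tray, 32 x 117 x 9 mm; origin under its centre

How it is judged:
By the outcome, as a careful person would: the job done as asked, in the order asked, and still so for the second after the job is handed in, with the robot touching nothing.
It also fails if it takes over 72 s, if anything falls off the work surface, if the arm or the gripper's body presses on something with over 40 N, if the wrist force passes 120 N, or if a joint passes its speed limit or range.

## Working session

There is one attempt and no reset: what is moved stays moved. The work goes in short steps, Python scripts to look and compute and a shell command to move; the robot and the scene stay as the last step left them, time stands still between calls to the robot, and variables do not carry over. Pictures are saved under pics/ and viewed, on a budget of 10 in all, crops included, one or two more only if the job needs it, and the job is handed in when it is done.

```bash
mkdir -p pics; ls
python3 - <<'E'
from station import get_state, grab_frame, r
import cv2,numpy as np
s=get_state(); print({k:np.round(v,3).tolist() for k,v in s.items()})
for n in ("side","top"):
    f=grab_frame(n); cv2.imwrite(f"pics/{n}0.png",cv2.cvtColor(f["image"],cv2.COLOR_RGB2BGR))
    np.savez(f"{n}.npz",K=f["intrinsics"],R=f["R"],t=f["t"]); print(n,f["intrinsics"].tolist(),np.round(-f["R"].T@f["t"],3),np.round(f["R"],3).tolist())
a=cv2.imread("pics/top0.png"); cv2.imwrite("pics/top0b.png",cv2.resize(a,(800,600),interpolation=cv2.INTER_CUBIC))
a=cv2.imread("pics/side0.png"); cv2.imwrite("pics/side0b.png",cv2.resize(a,(800,600),interpolation=cv2.INTER_CUBIC))
E
```

```text
pics
{'t': 0.0, 'joint_pos': [0.934, 0.182, 1.608, 0.0, 1.354, -0.206], 'joint_velocities': [-0.002, -0.001, 0.001, -0.0, 0.0, 0.0], 'tau': [-0.0, -43.387, -34.185, 0.07, 0.038, -0.0], 'ee_pos': [0.24, 0.522, 0.263], 'ee_rot': [2.644, 1.695, -0.003], 'force': [-0.182, 1.161, -0.01], 'wrist_torque': [-0.001, -0.021, -0.022], 'width': 0.088}
side [[492.54477584138914, 0.0, 250.21047390411132], [0.0, 492.54477584138914, 194.2126192887843], [0.0, 0.0, 1.0]] [-0.604 -0.51   0.783] [[0.267, -0.964, -0.013], [-0.483, -0.122, -0.867], [0.834, 0.238, -0.498]]
top [[360.7259054272542, 0.0, 256.15977154973524], [0.0, 360.7259054272542, 188.86250218350463], [0.0, 0.0, 1.0]] [ 0.275 -0.214  1.306] [[-0.03, -1.0, 0.001], [-0.98, 0.029, -0.198], [0.198, -0.007, -0.98]]
```

View pics/top0b.png

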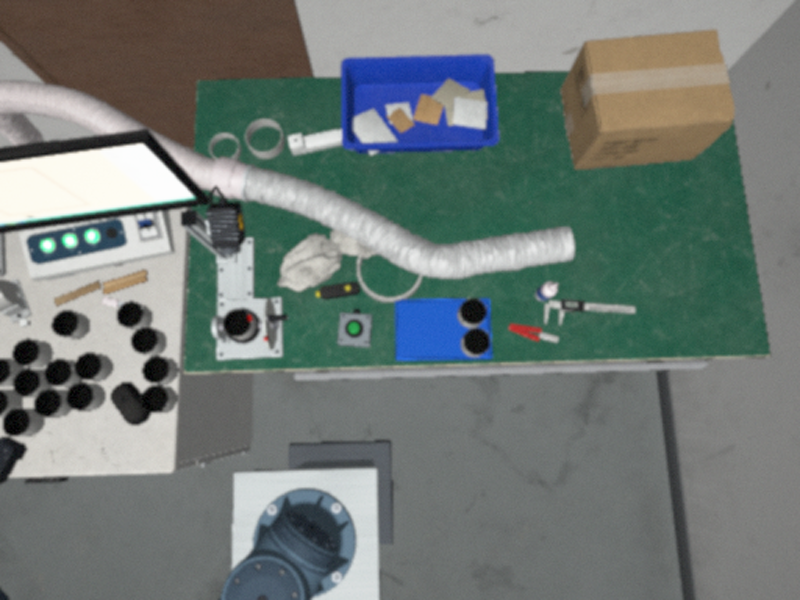

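View pics/side0b.png

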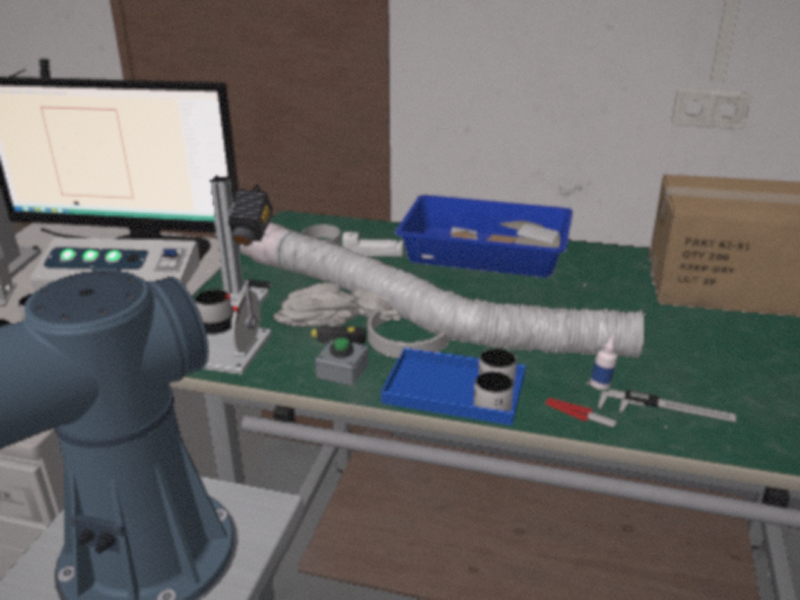

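The top view shows the jig (nest about (240,323) in the 800x600 view, lever (272,318), laser (228,225)), the start box (354,328), the tray (445,330) with two finished cups at its right end. The side view agrees with this. Next I'll enlarge the jig.

```bash
cat > h.py <<'E'
import numpy as np,cv2
from station import get_state, grab_frame, r
from scipy.spatial.transform import Rotation as Ro
def ray(f,u,v,z):
    "world point on plane z of pixel u,v"
    K,R,t=f["intrinsics"],f["R"],f["t"]; c=-R.T@t
    d=R.T@np.linalg.solve(K,[u,v,1.]); return c+d*(z-c[2])/d[2]
def proj(f,X):
    p=f["intrinsics"]@(f["R"]@np.asarray(X,float)+f["t"]); return p[:2]/p[2]
def crop(f,u0,v0,u1,v1,s,name):
    a=cv2.cvtColor(f["image"],cv2.COLOR_RGB2BGR)[v0:v1,u0:u1]
    cv2.imwrite("pics/"+name,cv2.resize(a,None,fx=s,fy=s,interpolation=cv2.INTER_CUBIC))
def blob(f,lo,hi,box):
    h=cv2.cvtColor(f["image"],cv2.COLOR_RGB2HSV); u0,v0,u1,v1=box
    m=cv2.inRange(h,np.array(lo),np.array(hi)); n,l,st,c=cv2.connectedComponentsWithStats(m[v0:v1,u0:u1])
    return sorted([(int(st[i,4]),(c[i]+[u0,v0]).round(2).tolist(),st[i,:4].tolist()) for i in range(1,n)],reverse=True)[:4]
E
python3 - <<'E'
from h import *
f=grab_frame("top")
crop(f,126,140,196,236,6,"jig.png")
g=blob(f,(50,150,60),(80,255,255),(205,195,245,225)); print("green",g)
if g: print(ray(f,*g[0][1],.055))
g=blob(f,(105,150,80),(125,255,255),(245,180,325,240)); print("tray",g)
h=cv2.cvtColor(f["image"],cv2.COLOR_RGB2HSV); m=cv2.inRange(h,(105,150,80),(125,255,255))[180:240,245:325]
ys,xs=np.nonzero(m); print(cv2.minAreaRect(np.c_[xs+245,ys+180].astype(np.float32)))
for u,v in [(397,300),(491,298),(492,358),(397,360)]: print(ray(f,u*.64,v*.64,.024).round(3))
E
```

```text
green [(45, [225.93, 209.56], [18, 11, 7, 8])]
[ 0.45702815 -0.11483342  0.055     ]
tray [(1681, [273.99, 210.76], [8, 11, 49, 40]), (160, [311.23, 210.27], [60, 11, 10, 39])]
((283.5, 210.5), (39.0, 61.0), 90.0)
[ 0.523 -0.215  0.024]
[ 0.521 -0.433  0.024]
[ 0.382 -0.427  0.024]
[ 0.384 -0.211  0.024]
```

View pics/jig.png

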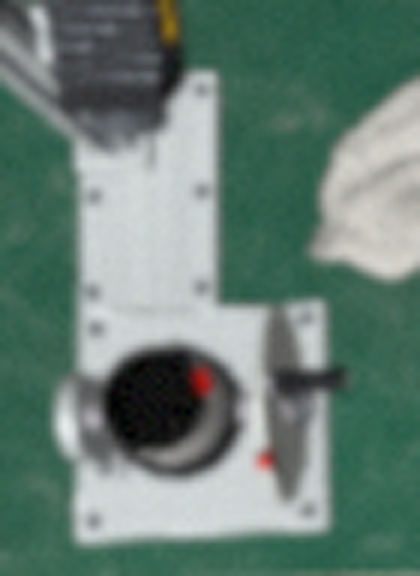

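The crop shows the base plate corners at (326,300), (328,537), (75,543) and (217,303), the red tape at (203,382), the set-mark at (266,461), and the lever grip at (310-348,378).

```bash
cat >> h.py <<'E'
def fit2(J,W):
    "yaw,origin mapping jig xy to world xy"
    J=np.asarray(J,float);W=np.asarray(W,float);a=J-J.mean(0);b=W-W.mean(0)
    th=np.arctan2((a[:,0]*b[:,1]-a[:,1]*b[:,0]).sum(),(a*b).sum()); c,s=np.cos(th),np.sin(th); M=np.array([[c,-s],[s,c]])
    o=W.mean(0)-M@J.mean(0); return th,o,np.linalg.norm(J@M.T+o-W,axis=1)
E
python3 - <<'E'
from h import *
f=grab_frame("top")
P=lambda x,y,z: ray(f,(x+.5)/6-.5+126,(y+.5)/6-.5+140,z)
J=[(.075,.072),(.075,-.066),(-.075,-.066),(.009,.072)]
W=[P(x,y,.012)[:2] for x,y in [(326,300),(328,537),(75,543),(217,303)]]
th,o,e=fit2(J,W); print(np.degrees(th),o,e)
c,s=np.cos(th),np.sin(th);M=np.array([[c,-s],[s,c]])
for n,p,z in [("tape",(203,382),.113),("grip",(328,378),.150)]:
    w=P(*p,z); j=M.T@(w[:2]-o); print(n,w.round(4),"jig",j.round(4))
    if n=="tape": print("tape angle from +y:",np.degrees(np.arctan2(j[0],j[1])))
st=get_state(); fw=grab_frame("wrist")
R=Ro.from_rotvec(st["ee_rot"]).as_matrix(); print("tool R\n",R.round(3)); C=-fw["R"].T@fw["t"]
print("cam in tool",(R.T@(C-st["ee_pos"])).round(4)); print("cam axes in tool\n",(fw["R"]@R).round(3)); print(fw["intrinsics"])
E
```

```text
-89.09491709780664 [0.4667688 0.1294832] [0.0020309  0.00429899 0.00095189 0.00321369]
tape [0.4765 0.1027 0.113 ] jig [0.0269 0.0093]
tape angle from +y: 70.8846598045751
grip [0.4705 0.0254 0.15  ] jig [0.1041 0.002 ]
tool R
 [[ 0.418  0.909 -0.001]
 [ 0.909 -0.418 -0.001]
 [-0.001 -0.    -1.   ]]
cam in tool [-0.0014 -0.0828 -0.1208]
cam axes in tool
 [[ 1.     0.     0.   ]
 [-0.     0.947 -0.32 ]
 [-0.001  0.32   0.947]]
[[320.49397466   0.         258.58792802]
 [  0.         320.49397466 195.73676765]
 [  0.           0.           1.        ]]
```

```bash
python3 -m crank '0 0 0 -.0238 .0337 0 .088; 0 0 0 -.0238 .0337 0 .088; 0 0 0 -.0238 .0337 0 .088; 0 0 0 -.0238 .0337 0 .088; 0 0 0 -.0238 .0337 0 .088'
python3 -m crank '0 0 0 -.0238 .0337 0 .088; 0 0 0 -.0238 .0337 0 .088; 0 0 0 -.0238 .0337 0 .088; 0 0 0 -.0238 .0337 0 .088; 0 0 0 -.0238 .0337 0 .088' 
python3 -m crank '0 0 0 -.0238 .0337 0 .088; 0 0 .124 0 0 0 .088; 0 0 .124 0 0 0 .088; 0 0 .124 0 0 0 .088; 0 0 .124 0 0 0 .088'
python3 -m crank '0 0 .124 0 0 0 .088; 0 0 .124 0 0 0 .088; 0 0 .124 0 0 0 .088; 0 0 .124 0 0 0 .088; 0 0 .124 0 0 0 .088'
python3 -m crank '0 0 0 0 0 0 .088; 0 0 0 0 0 0 .088'
python3 - <<'E'
from h import *
f=grab_frame("wrist"); crop(f,0,0,512,384,1.5,"w1.png"); s=get_state(); print(s["ee_pos"].round(4) if hasattr(s["ee_pos"],"round") else s["ee_pos"],s["ee_rot"],s["t"])
np.save("w1.npy",f,allow_pickle=True)
for lo,hi in [((0,120,80),(8,255,255)),((172,120,80),(180,255,255))]: print(blob(f,lo,hi,(0,0,512,384)))
E
```

```text
t: 0.67
ee_pos: [0.3439, 0.3424, 0.2637]
ee_rot: [2.644, 1.696, 0.0]
force: [1.1, 0.7, 0.5]
width: 0.088
t: 1.08
ee_pos: [0.4475, 0.1636, 0.2639]
ee_rot: [2.645, 1.695, 0.001]
force: [1.7, 0.7, 0.5]
width: 0.0883
t: 1.5
ee_pos: [0.4677, 0.1292, 0.2636]
ee_rot: [-2.984, -0.983, 0.001]
force: [0.2, -0.4, -0.4]
width: 0.0881
t: 1.92
ee_pos: [0.4675, 0.1298, 0.2636]
ee_rot: [3.141, 0.028, -0.0]
force: [-0.0, -0.5, -0.3]
width: 0.088
t: 2.08
ee_pos: [0.4676, 0.1298, 0.2637]
ee_rot: [3.141, 0.044, -0.0]
force: [-0.4, 0.2, 0.5]
width: 0.0875
[0.4675 0.1298 0.2637] [ 3.14124274e+00  4.38865648e-02 -2.25344185e-04] 2.1333
[(148, [266.49, 213.95], [260, 207, 15, 14]), (105, [217.47, 252.81], [212, 247, 12, 12])]
[(1, [272.0, 216.0], [272, 216, 1, 1]), (1, [220.0, 255.0], [220, 255, 1, 1])]
```

View pics/w1.png

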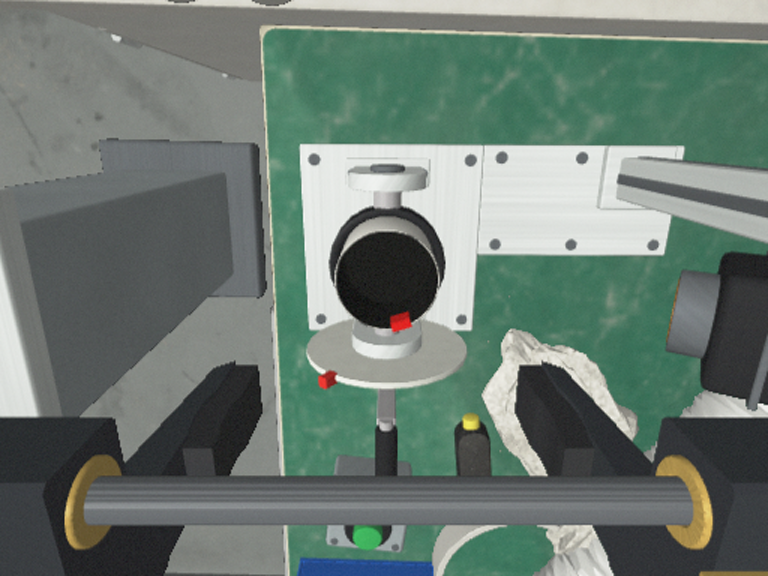

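The wrist view shows the plate corners at (301,145), (309,330), (472,330), (683,147) and (665,254). The cup mouth is centred at about (387,280), the tape at (400,322), the set-mark at (327,380), the grip bar at (386,425-475) and the laser lens at the far right, about (690,315). All are pixels of the 1.5x picture.

Run:
```python
from h import *
f=np.load("w1.npy",allow_pickle=True).item()
P=lambda x,y,z: ray(f,(x+.5)/1.5-.5,(y+.5)/1.5-.5,z)
J=[(-.075,-.066),(.075,-.066),(.075,.072),(-.075,.221),(.009,.221),(.009,.072)]
W=[P(x,y,.012)[:2] for x,y in [(301,145),(309,330),(472,330),(683,147),(665,254),(478,254)]]
th,o,e=fit2(J,W); print(np.degrees(th),o,e)
c,s=np.cos(th),np.sin(th);M=np.array([[c,-s],[s,c]])
for n,p,z in [("tape",(400,321),.113),("cupL",(336,278),.113),("cupR",(439,278),.113),("cup",(387,280),.113),("grip",(386,450),.15),("gripbase",(386,424),.15)]:
    w=P(*p,z); j=M.T@(w[:2]-o); print(n,w.round(4),"jig",j.round(4),np.degrees(np.arctan2(j[0],j[1])).round(1))
# set mark: point at jig x?, radius 57 about axis z=.07
C=-f["R"].T@f["t"]; d=f["R"].T@np.linalg.solve(f["intrinsics"],[217.5,252.8,1])
Cj=np.r_[M.T@(C[:2]-o),C[2]]; dj=np.r_[M.T@d[:2],d[2]]
for x in (.058,.062,.066,.07):
    p=Cj+dj*(x-Cj[0])/dj[0]; print(x,p.round(4),"rad",np.hypot(p[1],p[2]-.07).round(4),"ang",np.degrees(np.arctan2(-p[1],p[2]-.07)).round(1))
for jj in [(0,0,.113),(.075,-.066,.012),(.095,0,.15)]:
    w=np.r_[M@jj[:2]+o,jj[2]]; print(jj,((proj(f,w)+.5)*1.5).round(0))
```

```text
-88.62194289087925 [0.4667179  0.12788484] [0.00226333 0.00066776 0.00112062 0.00260632 0.0009671  0.0005119 ]
tape [0.4755 0.1026 0.113 ] jig [0.0254 0.0081] 72.3
cupL [0.4368 0.1289 0.113 ] jig [-0.0017 -0.0299] -176.7
cupR [0.4975 0.1306 0.113 ] jig [-0.0019  0.0308] -3.6
cup [0.4669 0.1285 0.113 ] jig [-0.0006  0.0002] -74.8
grip [0.4688 0.037  0.15  ] jig [ 0.0909 -0.0001] 90.0
gripbase [0.4684 0.0545 0.15  ] jig [ 0.0734 -0.0001] 90.1
0.058 [ 0.058  -0.0361  0.1267] rad 0.0672 ang 32.5
0.062 [ 0.062  -0.0372  0.1195] rad 0.0619 ang 36.9
0.066 [ 0.066  -0.0382  0.1122] rad 0.0569 ang 42.2
0.07 [ 0.07   -0.0392  0.1049] rad 0.0525 ang 48.3
(0, 0, 0.113) [387. 281.]
(0.075, -0.066, 0.012) [309. 331.]
(0.095, 0, 0.15) [387. 456.]
```

```bash
python3 -m crank '0 0 0 -.0007 .0012 0 .088; 0 0 .1245 0 0 0 .088; 0 0 .1245 0 0 0 .088; 0 0 .1245 0 0 0 .088; 0 0 .1245 0 0 0 .088' 20
python3 -m crank '0 0 .1245 0 0 0 .088; 0 0 0 0 0 .035 .088; 0 0 0 0 0 .035 .088; 0 0 0 0 0 .035 .088; 0 0 0 0 0 .030 .088'
python3 -m crank '0 0 0 0 0 .015 .088; 0 0 0 0 0 .0035 .088; 0 0 0 0 0 0 .088; 0 0 0 0 0 0 .05; 0 0 0 0 0 0 .05'
python3 -m crank '0 0 0 0 0 0 .05; 0 0 0 0 0 0 .05; 0 0 0 0 0 0 .05; 0 0 0 0 0 0 .05'
```

```text
t: 2.55
ee_pos: [0.4669, 0.1285, 0.2637]
ee_rot: [3.052, -0.743, -0.0]
force: [-0.8, -0.5, 0.0]
width: 0.0882
t: 2.97
ee_pos: [0.4663, 0.1285, 0.1269]
ee_rot: [3.003, -0.923, -0.001]
force: [-0.4, 0.9, -1.0]
width: 0.0878
t: 3.38
ee_pos: [0.4683, 0.1286, 0.1119]
ee_rot: [-3.001, 0.925, -0.005]
force: [0.5, 0.1, -0.1]
width: 0.0769
t: 3.72
ee_pos: [0.4676, 0.1287, 0.1113]
ee_rot: [-3.001, 0.926, -0.003]
force: [-1.1, -0.1, 6.3]
width: 0.062
```

```bash
python3 -m crank '0 0 -.1 0 0 0 .05; 0 0 -.12 0 0 0 .05; 0 0 -.12 0 0 0 .05; 0 0 -.12 0 0 0 .05; 0 0 -.12 0 0 0 .05'
python3 -m crank '0 0 -.12 0 0 0 .05; 0 0 -.12 0 0 0 .05; 0 0 -.12 0 0 0 .05; 0 0 -.12 0 0 0 .05; 0 0 -.12 0 0 0 .05'
python3 -m crank '0 0 -.082 0 0 0 .05; 0 0 0 0 0 0 .05; 0 0 0 0 0 0 .05'
python3 -m crank '0 0 0 0 0 0 .088; 0 0 0 0 0 0 .088; 0 0 0 0 0 0 .088; 0 0 0 0 0 0 .088'
python3 -m crank '0 0 0 0 0 -.035 .088; 0 0 0 0 0 -.04 .088; 0 0 0 0 0 -.04 .088; 0 0 0 0 0 -.04 .088; 0 0 0 0 0 0 .088'
python3 - <<'E'
from h import *
f=grab_frame("wrist"); crop(f,0,0,512,384,1.5,"w2.png"); np.save("w2.npy",f,allow_pickle=True)
g=blob(f,(0,120,80),(8,255,255),(0,0,512,384)); print(g)
o=np.array([.4667,.1282]); th=np.radians(-88.8); M=np.array([[np.cos(th),-np.sin(th)],[np.sin(th),np.cos(th)]])
for b in g[:2]:
    w=ray(f,*b[1],.113); j=M.T@(w[:2]-o); print(w,j.round(4),np.degrees(np.arctan2(j[0],j[1])))
E
```

```text
t: 4.13
ee_pos: [0.4677, 0.1288, 0.1113]
ee_rot: [-3.141, 0.02, -0.003]
force: [-1.8, 0.7, 6.9]
width: 0.0618
t: 4.55
ee_pos: [0.4678, 0.1287, 0.1113]
ee_rot: [3.007, 0.909, 0.003]
force: [-1.7, 1.2, 6.5]
width: 0.0615
t: 4.8
ee_pos: [0.4677, 0.1287, 0.1114]
ee_rot: [2.969, 1.024, 0.003]
force: [-1.6, 0.1, 7.1]
width: 0.0616
t: 5.13
ee_pos: [0.4668, 0.1286, 0.1101]
ee_rot: [-2.97, -1.023, 0.001]
force: [0.1, 0.0, 0.8]
width: 0.0862
t: 5.55
ee_pos: [0.4709, 0.1288, 0.2737]
ee_rot: [2.966, 1.022, 0.02]
force: [1.3, -0.5, 1.6]
width: 0.0878
[(125, [277.65, 196.53], [272, 188, 13, 17]), (103, [180.7, 209.86], [174, 205, 15, 10])]
[0.49466484 0.12819732 0.113     ] [0.0006 0.028 ] 1.2054930607808356
[0.43102561 0.06204036 0.113     ] [ 0.0654 -0.0371] 119.53429436568443
```

View pics/w2.png

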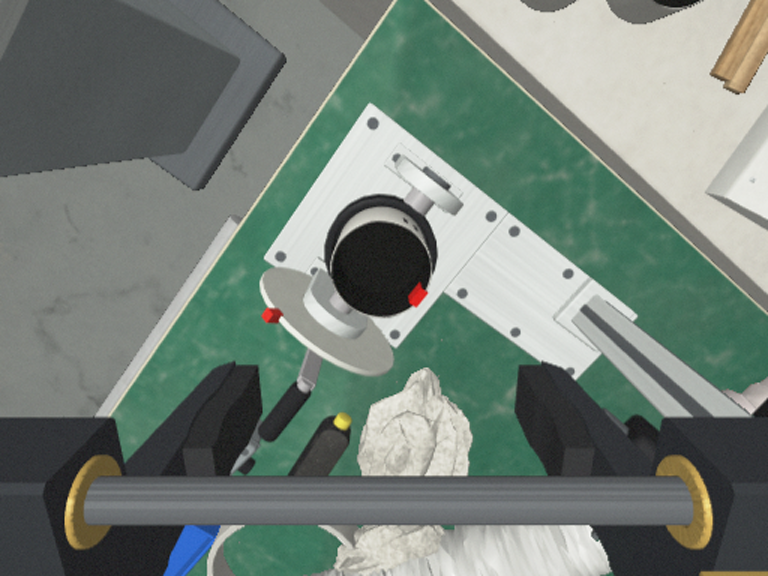

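The tape now points about 1° off the jig's +y, at (417,295) on the laser side, and the cup is upright and free. I'll now move the camera to look at the dial from its front.

```bash
python3 -m crank '0 0 0 -.0355 .01665 0 .088; 0 0 0 -.0355 .01665 0 .088; 0 0 0 -.0355 .01665 0 .088; 0 0 0 -.0355 .01665 0 .088; 0 0 -.123 0 0 0 .03'
python3 -m crank '0 0 -.123 0 0 0 .03; 0 0 -.123 0 0 0 .03; 0 0 -.123 0 0 0 .03; 0 0 -.123 0 0 0 .03; 0 0 -.123 0 0 0 .03'
python3 -m crank '0 0 -.123 0 0 0 .03; 0 0 -.123 0 0 0 .03; 0 0 -.123 0 0 0 .03; 0 0 -.123 0 0 0 .03; 0 0 -.123 0 0 0 .03'
python3 -m crank '0 0 -.123 0 0 0 .03; 0 0 -.123 0 0 0 .03; 0 0 -.123 0 0 0 .03; 0 0 -.123 0 0 0 .03; 0 0 -.123 0 0 0 .03'
python3 -m crank '0 0 -.123 0 0 0 .03; 0 0 -.123 0 0 0 .03; -.104 0 0 0 0 0 .03; -.104 0 0 0 0 0 .03; -.104 0 0 0 0 0 .03'
python3 -m crank '-.104 0 0 0 0 0 .03; -.104 0 0 0 0 0 .03; 0 0 0 0 0 0 .03; 0 0 0 0 0 0 .03'
python3 - <<'E'
from h import *
f=grab_frame("wrist"); crop(f,0,0,512,384,1.5,"w3.png"); np.save("w3.npy",f,allow_pickle=True)
print(get_state()["joint_pos"])
g=blob(f,(0,120,80),(8,255,255),(0,0,512,384)); print(g)
th=np.radians(-88.8); M=np.array([[np.cos(th),-np.sin(th)],[np.sin(th),np.cos(th)]])
f2=np.load("w2.npy",allow_pickle=True).item()
c=ray(f2,(381.5)/1.5-.5,269/1.5-.5,.113);t=ray(f2,277.65,196.5,.113); j=M.T@(t-c)[:2]; print(c,j,np.degrees(np.arctan2(j[0],j[1])))
E
```

```text
t: 6.02
ee_pos: [0.3933, -0.0158, 0.2635]
ee_rot: [2.906, 1.195, -0.006]
force: [0.5, 0.2, 0.9]
width: 0.0834
t: 6.43
ee_pos: [0.3953, -0.0112, 0.2636]
ee_rot: [-2.394, -2.031, 0.002]
force: [-0.3, 0.6, 0.3]
width: 0.0504
t: 6.85
ee_pos: [0.3953, -0.0111, 0.2636]
ee_rot: [-1.666, -2.66, 0.001]
force: [1.8, -1.0, 0.1]
width: 0.03
t: 7.27
ee_pos: [0.3953, -0.0111, 0.2636]
ee_rot: [-0.783, -3.04, -0.0]
force: [-0.2, 1.0, 0.3]
width: 0.0302
t: 7.68
ee_pos: [0.416, 0.0702, 0.2718]
ee_rot: [0.544, 3.041, 0.354]
force: [-0.2, 0.4, -0.2]
width: 0.03
t: 8.02
ee_pos: [0.4236, 0.1074, 0.2851]
ee_rot: [0.601, 2.965, 0.588]
force: [1.1, -0.9, -1.2]
width: 0.0299
[-0.29550954 -0.27821421  2.04547259  0.39637668  1.36598291 -3.11750646]
[(149, [223.98, 69.1], [214, 63, 19, 13]), (140, [194.79, 155.99], [188, 146, 13, 19])]
[0.46673847 0.12814495 0.113     ] [0.0005092  0.02790319] 1.0454572695370972
```

View pics/w3.png

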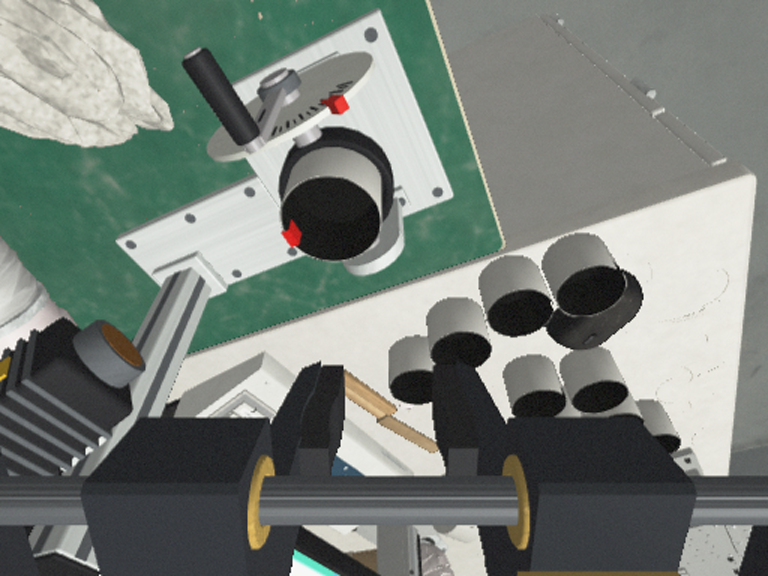

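This view shows the dial face with the set-mark at (336,104), the lever foot at about (262,130) and the tape facing the laser. Joint 6 is near its limit, so I'll untilt and unwind a little.

```bash
python3 -m crank '0 0 .1 0 0 0 .03; 0 0 .1 0 0 0 .03; .104 0 0 0 0 0 .03; .104 0 0 0 0 0 .03; .104 0 0 0 0 0 .03'
python3 -m crank '.104 0 0 0 0 0 .03; .104 0 0 0 0 0 .03; 0 0 0 0 0 0 .03; 0 0 0 0 0 0 .03'
python3 - <<'E'
from h import *
s=get_state(); print(s["joint_pos"],Ro.from_rotvec(s["ee_rot"]).as_matrix().round(3))
E
```

```text
t: 8.48
ee_pos: [0.4248, 0.1066, 0.2866]
ee_rot: [-0.888, -2.942, -0.131]
force: [0.2, 1.2, -0.1]
width: 0.03
t: 8.82
ee_pos: [0.4245, 0.1086, 0.2855]
ee_rot: [-0.85, -2.887, 0.161]
force: [-0.8, -0.1, 0.3]
width: 0.0298
[ 0.02073359 -0.04052987  1.8056051  -0.06311566  1.53061188 -2.54052667] [[-0.833  0.532 -0.152]
 [ 0.545  0.836 -0.066]
 [ 0.092 -0.138 -0.986]]
```

```bash
cat >> h.py <<'E'
TH=np.radians(-88.8); MJ=np.array([[np.cos(TH),-np.sin(TH)],[np.sin(TH),np.cos(TH)]]); OJ=np.array([.4667,.1282])
def jw(x,y,z): return np.r_[MJ@[x,y]+OJ,z]
def Rdown(phi,tilt=0):
    a=np.radians(phi); c,s=np.cos(a),np.sin(a)
    return np.array([[c,s,0],[s,-c,0],[0,0,-1.]])@Ro.from_rotvec([np.radians(tilt),0,0]).as_matrix()
def plan(pos,phi,tilt=0,cur=None):
    s=get_state(); R=Ro.from_rotvec(s["ee_rot"]).as_matrix(); T=Rdown(phi,tilt)
    rv=Ro.from_matrix(R.T@T).as_rotvec(); d=T.T@(np.asarray(pos)-s["ee_pos"])
    print("turn",rv.round(4),"rows",(np.linalg.norm(rv)/.1249).round(2),"shift after turn",d.round(4),"rows",(np.linalg.norm(d)/.0417).round(2))
E
python3 -c "
from h import *
plan(jw(.098,0,.25),160)"
```

```text
turn [-0.1276 -0.1072 -0.2233] rows 2.23 shift after turn [-0.0683 -0.0585  0.0355] rows 2.32
```

```bash
python3 -m crank '-.0425 -.0357 -.0744 0 0 0 .03; -.0425 -.0357 -.0744 0 0 0 .03; -.0425 -.0357 -.0744 0 0 0 .03; 0 0 0 -.0228 -.0195 .0118 .03; 0 0 0 -.0228 -.0195 .0118 .03'
python3 -m crank '0 0 0 -.0228 -.0195 .0118 .03; 0 0 0 0 0 0 .03; 0 0 0 0 0 0 .03'
python3 -c "
from h import *
plan(jw(.098,0,.15),160)"
```

```text
t: 9.23
ee_pos: [0.4536, 0.0548, 0.2638]
ee_rot: [0.546, 3.088, 0.002]
force: [0.3, 0.6, -0.0]
width: 0.0298
t: 9.48
ee_pos: [0.4679, 0.0278, 0.2504]
ee_rot: [0.556, 3.092, 0.001]
force: [-0.4, -0.6, 0.3]
width: 0.0298
turn [ 0.0006 -0.     -0.007 ] rows 0.06 shift after turn [1.000e-04 2.600e-03 1.004e-01] rows 2.41
```

```bash
python3 -m crank '0 0 0 0 .0026 .0335 .03; 0 0 0 0 0 .0335 .03; 0 0 0 0 0 .033 .03; 0 0 0 0 0 0 .03'
python3 - <<'E'
from h import *
A=[];b=[]
for n,u in [("w1",(217.5,252.8)),("w2",(180.7,209.9)),("w3",(224,69.1))]:
    f=np.load(n+".npy",allow_pickle=True).item(); C=-f["R"].T@f["t"]; d=f["R"].T@np.linalg.solve(f["intrinsics"],[*u,1]); d/=np.linalg.norm(d)
    Q=np.eye(3)-np.outer(d,d); A.append(Q); b.append(Q@C)
X=np.linalg.lstsq(np.vstack(A),np.hstack(b),rcond=None)[0]; j=np.r_[MJ.T@(X[:2]-OJ),X[2]]
print(X,j,"rad",np.hypot(j[1],j[2]-.07),"ang",np.degrees(np.arctan2(-j[1],j[2]-.07)))
for n in ("w1","w2","w3"):
    print(proj(np.load(n+".npy",allow_pickle=True).item(),X))
E
```

```text
t: 9.82
ee_pos: [0.4648, 0.0331, 0.1461]
ee_rot: [-0.549, -3.084, -0.001]
force: [-1.3, 0.2, -1.0]
width: 0.0303
[0.4310658  0.06357003 0.11683894] [ 0.06386953 -0.03697989  0.11683894] rad 0.05967745695705496 ang 38.291507002864265
[217.85898598 252.7995895 ]
[180.742437   210.20310971]
[224.73810458  69.03734724]
```

```bash
python3 -m crank '0 0 0 .0093 -.0036 .002 .03; 0 0 0 .0093 -.0036 .002 .03; 0 0 0 .0093 -.0036 .002 .03; 0 0 0 .0093 -.0036 .002 .03; 0 0 0 .0065 -.0025 .001 .03'
python3 -m crank '0 0 0 0 0 0 .03; 0 0 0 0 0 0 .03'
python3 -c "
from h import *
s=get_state(); print(MJ.T@(np.array(s['ee_pos'])[:2]-OJ))"
```

```text
t: 10.23
ee_pos: [0.4233, 0.0314, 0.1439]
ee_rot: [0.549, 3.088, 0.001]
force: [7.1, -0.4, -7.1]
width: 0.0298
t: 10.4
ee_pos: [0.423, 0.0312, 0.1436]
ee_rot: [0.549, 3.09, -0.0]
force: [0.1, 0.3, -0.1]
width: 0.0302
[ 0.09606896 -0.04569237]
```

```bash
python3 -m crank '0 0 0 .0035 -.0014 .001 .03; 0 0 0 .0035 -.0014 .001 .03; 0 0 0 0 0 0 .03; 0 0 0 -.0037 .0015 0 .03; 0 0 0 0 0 0 .03'
python3 -m crank '0 0 0 0 0 -.02 .03; 0 0 0 0 0 -.035 .03; 0 0 0 0 0 -.04 .03; 0 0 0 0 0 0 .03'
python3 -c "
from h import *
plan([.385,.01,.232],140,-30)"
```

```text
t: 10.82
ee_pos: [0.4193, 0.0309, 0.1403]
ee_rot: [0.55, 3.092, -0.001]
force: [-0.6, -0.3, 0.2]
width: 0.0297
t: 11.15
ee_pos: [0.4224, 0.0303, 0.2421]
ee_rot: [0.548, 3.082, -0.001]
force: [1.3, -0.5, 0.8]
width: 0.03
turn [-0.5153 -0.0799  0.3412] rows 4.99 shift after turn [ 0.0156 -0.0394 -0.0111] rows 1.05
```

```bash
python3 -m crank '-.103 -.016 .0682 0 0 0 .03; -.103 -.016 .0682 0 0 0 .03; -.103 -.016 .0682 0 0 0 .03; -.103 -.016 .0682 0 0 0 .03; -.103 -.016 .0682 0 0 0 .03'
python3 -m crank '0 0 0 .008 -.02 -.0055 .03; 0 0 0 .008 -.02 -.0055 .03; 0 0 0 0 0 0 .03; 0 0 0 0 0 0 .03'
python3 - <<'E'
from h import *
f=grab_frame("wrist"); np.save("w4.npy",f,allow_pickle=True); print(get_state()["joint_pos"])
g=blob(f,(0,120,80),(8,255,255),(0,0,512,384)); print(g); p=proj(f,[.431,.0636,.117]); print(p)
u,v=[int(q) for q in p]; u0=max(u-80,0); v0=max(v-60,0); print(u0,v0); crop(f,u0,v0,u0+160,v0+120,5,"w4.png")
E
```

```text
t: 11.57
ee_pos: [0.4246, 0.0457, 0.2429]
ee_rot: [1.024, 2.706, 0.703]
force: [-0.2, -0.2, -0.8]
width: 0.0299
t: 11.9
ee_pos: [0.3917, 0.0421, 0.2419]
ee_rot: [1.047, 2.712, 0.671]
force: [1.5, -0.1, -0.5]
width: 0.0301
[-0.57615354 -0.44169357  2.26910049  0.49753139  1.28371876 -3.11751983]
[(87, [261.46, 227.6], [252, 220, 17, 14]), (58, [471.86, 376.41], [467, 370, 10, 12]), (2, [246.0, 173.5], [246, 173, 1, 2])]
[239.68411413 172.01351596]
159 112
```

View pics/w4.png

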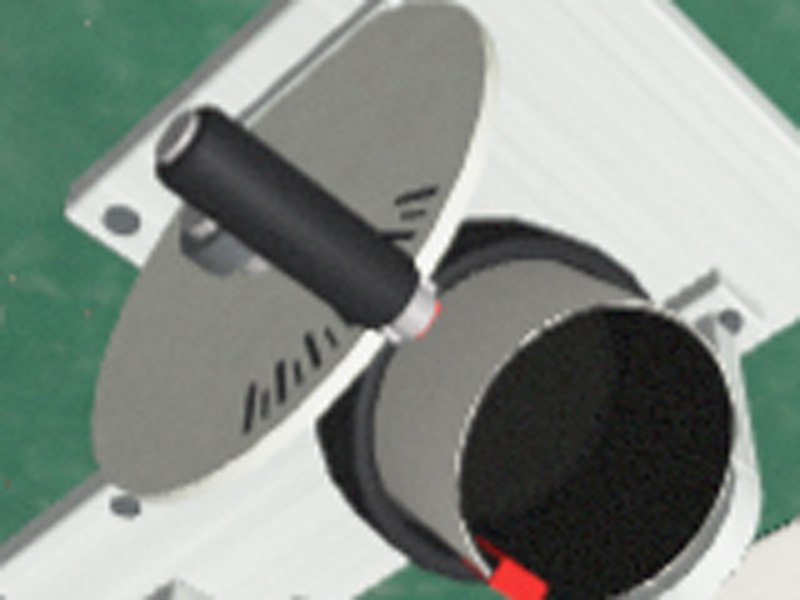

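The bar hides the mark here, with a red sliver at (433,318), so the lever is close to it. I need to look from the other azimuth, about φ=-155°, where joint 6 also has room.

```bash
python3 -c "
from h import *
plan([.39,.0,.26],100,0)"
```

```text
turn [ 0.4572 -0.1721  0.6469] rows 6.49 shift after turn [-0.0411 -0.0093 -0.0179] rows 1.1
```

```bash
python3 -m crank '.0653 -.0246 .0924 0 0 -.01 .03; .0653 -.0246 .0924 0 0 -.01 .03; .0653 -.0246 .0924 0 0 0 .03; .0653 -.0246 .0924 0 0 0 .03; .0653 -.0246 .0924 0 0 0 .03'
python3 -m crank '.0653 -.0246 .0924 0 0 0 .03; .0653 -.0246 .0924 0 0 0 .03; 0 0 0 -.0205 -.005 0 .03; 0 0 0 -.0205 -.005 0 .03; 0 0 .1236 0 0 0 .03'
for i in 1 2 3 4 5 6 7; do python3 -m crank '0 0 .1236 0 0 0 .03; 0 0 .1236 0 0 0 .03; 0 0 .1236 0 0 0 .03; 0 0 .1236 0 0 0 .03; 0 0 .1236 0 0 0 .03' | tail -4 | head -1; done
python3 -c "
from h import *
s=get_state(); print(s['t'],s['ee_pos'],s['joint_pos'])
L=np.array([-.43,.743,0])/.858; 
phi=-150;T=Rdown(phi,-20);d=T@[0,.32,.947]; X=np.array([.431,.0636,.117]); c=X-.26*d; p=c+T@[.0014,.0828,.1208]; print(d,c,p); plan(p,phi,-20)"
```

```text
t: 12.37
ee_pos: [0.3869, 0.0362, 0.2605]
ee_rot: [1.762, 2.537, 0.199]
force: [-0.4, -0.7, -0.6]
width: 0.0298
t: 12.78
ee_pos: [0.3843, -0.0075, 0.2596]
ee_rot: [-2.158, -2.282, 0.002]
force: [0.2, -0.2, 0.3]
width: 0.0306
ee_pos: [0.384, -0.0058, 0.2597]
ee_pos: [0.384, -0.0058, 0.2597]
ee_pos: [0.384, -0.0058, 0.2597]
ee_pos: [0.384, -0.0058, 0.2597]
ee_pos: [0.384, -0.0058, 0.2597]
ee_pos: [0.384, -0.0058, 0.2597]
ee_pos: [0.384, -0.0058, 0.2596]
15.7 [ 0.384023   -0.00577141  0.25964409] [-3.27261703e-01 -2.78292283e-01  2.05445439e+00  6.40170673e-04
  1.36674517e+00  2.38120558e+00]
[-0.31229736  0.54091489 -0.78044247] [ 0.51219731 -0.07703787  0.31991504] [0.45142359 0.02542531 0.23471944]
turn [-0.3474  0.0154 -0.0898] rows 2.88 shift after turn [-0.074  -0.0148  0.0211] rows 1.88
```

```bash
python3 -m crank '-.1158 .005 -.03 0 0 0 .03; -.1158 .005 -.03 0 0 0 .03; -.1158 .005 -.03 0 0 0 .03; 0 0 0 -.037 -.0074 .0105 .03; 0 0 0 -.037 -.0074 .0105 .03'
python3 -m crank '0 0 0 0 0 0 .03; 0 0 0 0 0 0 .03'
python3 - <<'E'
from h import *
f=grab_frame("wrist"); np.save("w5.npy",f,allow_pickle=True); print(get_state()["joint_pos"])
g=blob(f,(0,120,80),(8,255,255),(0,0,512,384)); print(g); p=proj(f,[.431,.0636,.117]); print(p)
u,v=[int(q) for q in p]; u0=max(u-60,0); v0=max(v-45,0); print(u0,v0); crop(f,u0,v0,u0+120,v0+90,6,"w5.png")
E
```

```text
t: 16.12
ee_pos: [0.4529, 0.0236, 0.2342]
ee_rot: [0.778, -2.907, -0.512]
force: [0.6, -0.9, 0.6]
width: 0.0298
t: 16.28
ee_pos: [0.4511, 0.0261, 0.2329]
ee_rot: [0.787, -2.899, -0.514]
force: [-0.8, -0.7, -0.7]
width: 0.0298
[-0.35262348  0.07123896  1.82943453  0.21880438  1.51858884  2.21653768]
[(150, [184.09, 232.6], [177, 222, 16, 20]), (107, [253.21, 198.49], [246, 185, 15, 22])]
[255.38157431 198.37375508]
195 153
```

View pics/w5.png

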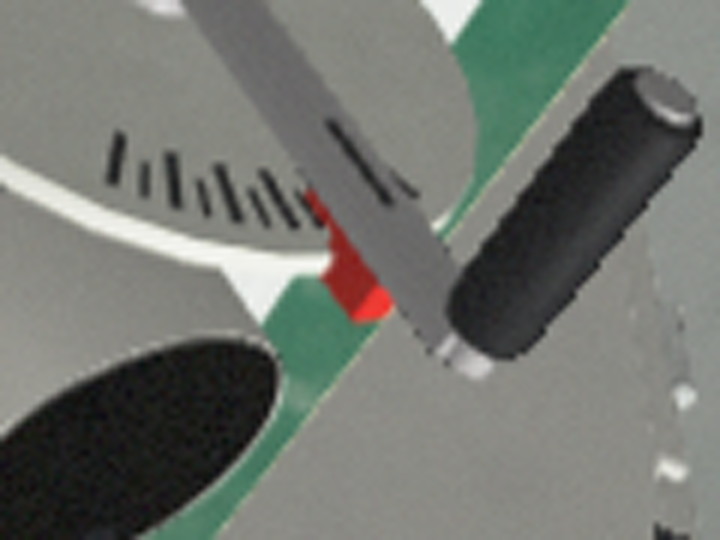

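The view is clear: the lever's pointer line runs from (330,120) to (390,200), the mark's tip is near (313,192) and the bar's axis runs from (672,97) to (468,358). The depths differ, so I'll resolve the parallax numerically.

Run:
```python
from h import *
f=np.load("w5.npy",allow_pickle=True).item()
C=-f["R"].T@f["t"]; Cj=np.r_[MJ.T@(C[:2]-OJ),C[2]]
def at(px,py,x):
    d=f["R"].T@np.linalg.solve(f["intrinsics"],[(px+.5)/6-.5+195,(py+.5)/6-.5+153,1]); dj=np.r_[MJ.T@d[:2],d[2]]
    p=Cj+dj*(x-Cj[0])/dj[0]; return np.hypot(p[1],p[2]-.07)*1e3,np.degrees(np.arctan2(-p[1],p[2]-.07))
for x in (.062,.064,.066,.068,.070,.072,.074,.076):
    print(x,"inner",np.round(at(330,120,x),1),"outer",np.round(at(390,200,x),1),"marktip",np.round(at(313,192,x),1))
for x,p in ((.075,(478,330)),(.115,(660,90)),(.115,(666,100))): print("bar",x,np.round(at(*p,x),1))
```

```text
0.062 inner [34.1 69.8] outer [49.  59.4] marktip [43.  43.7]
0.064 inner [34.4 64.2] outer [49.6 55.7] marktip [44.5 40.1]
0.066 inner [35.1 58.7] outer [50.5 52.1] marktip [46.2 36.9]
0.068 inner [36.  53.5] outer [51.6 48.6] marktip [48.1 33.8]
0.07 inner [37.3 48.6] outer [52.8 45.3] marktip [50. 31.]
0.072 inner [38.8 44.1] outer [54.2 42.2] marktip [52.1 28.4]
0.074 inner [40.5 39.9] outer [55.8 39.2] marktip [54.3 26. ]
0.076 inner [42.4 36. ] outer [57.5 36.4] marktip [56.6 23.8]
bar 0.075 [79.5 36.6]
bar 0.115 [77.7 38.3]
bar 0.115 [79.4 37.9]
```

Run:
```python
from h import *
o=[]
for n,(u,v) in (("w3",(224,69)),("w1",(217,252)),("w2",(180,210))):
    f=np.load(n+".npy",allow_pickle=True).item(); a=f["image"][v-18:v+18,u-13:u+13,::-1]; o.append(cv2.resize(a,None,fx=10,fy=10,interpolation=cv2.INTER_CUBIC))
cv2.imwrite("pics/marks.png",np.hstack(o))
```

```text
(no output)
```

View pics/marks.png

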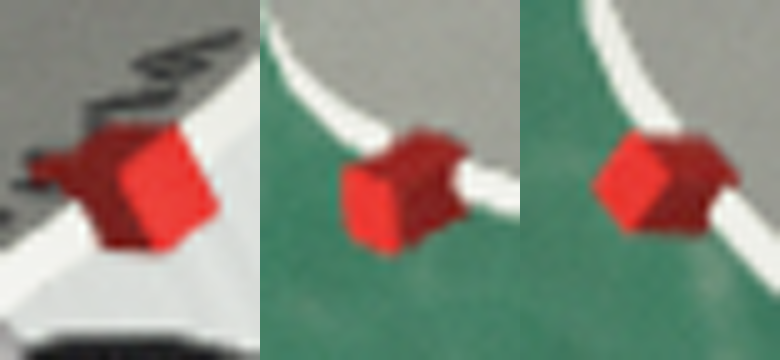

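Run:
```python
from h import *
F={n:np.load(n+".npy",allow_pickle=True).item() for n in ("w3","w5")}
def tri(obs):
    A=[];b=[]
    for n,u in obs:
        f=F[n]; C=-f["R"].T@f["t"]; d=f["R"].T@np.linalg.solve(f["intrinsics"],[*u,1]); d/=np.linalg.norm(d); Q=np.eye(3)-np.outer(d,d); A.append(Q); b.append(Q@C)
    X=np.linalg.lstsq(np.vstack(A),np.hstack(b),rcond=None)[0]; j=np.r_[MJ.T@(X[:2]-OJ),X[2]]
    return j.round(4),np.hypot(j[1],j[2]-.07).round(4),np.degrees(np.arctan2(-j[1],j[2]-.07)).round(1),[(proj(F[n],X)-u).round(1) for n,u in obs]
print(tri([("w3",(213.8,67)),("w5",(246.8,184.8))]))
# where points (x,radius,angle) fall in w5 crop and w3
for x,rad,a in [(.064,.057,38.3),(.064,.045,38.3),(.066,.045,38.3),(.07,.057,38.3),(.064,.057,0),(.064,.057,20),(.075,.057,37)]:
    X=jw(x,-rad*np.sin(np.radians(a)),.07+rad*np.cos(np.radians(a)))
    p=proj(F["w5"],X); q=proj(F["w3"],X); print(x,rad,a,"w5crop",((p-[195,153]+.5)*6-.5).round(0),"w3",q.round(1),"panel",((q-[211,51])*10).round(0))
```

```text
(array([ 0.0661, -0.0278,  0.1073]), np.float64(0.0465), np.float64(36.6), [array([-0.,  0.]), array([ 0., -0.])])
0.064 0.057 38.3 w5crop [354. 259.] w3 [222.9  68.8] panel [119. 178.]
0.064 0.045 38.3 w5crop [308. 195.] w3 [215.4  68.5] panel [ 44. 175.]
0.066 0.045 38.3 w5crop [314. 185.] w3 [214.2  66.2] panel [ 32. 152.]
0.07 0.057 38.3 w5crop [376. 228.] w3 [219.2  61.5] panel [ 82. 105.]
0.064 0.057 0 w5crop [105. 213.] w3 [181.1  93.7] panel [-299.  427.]
0.064 0.057 20 w5crop [246. 255.] w3 [203.7  81.6] panel [-73. 306.]
0.075 0.057 37 w5crop [387. 203.] w3 [214.7  56.1] panel [37. 51.]
```

The mark's pointer triangulates to about 37-38° and the lever line to about 37°, so they nearly agree. This is the critical alignment, so I'll take one flatter view with less parallax.

```bash
python3 -c "
from h import *
phi=-162;T=Rdown(phi,-42);d=T@[0,.32,.947]; X=np.array([.431,.0636,.117]); c=X-.25*d; p=c+T@[.0014,.0828,.1208]; print(d,c,p,p+T@[0,0,.025]); plan(p,phi,-42)"
```

```text
[-0.26929998  0.8288201  -0.48963636] [ 0.49832499 -0.14360503  0.23940909] [ 0.45300081 -0.00864204  0.20504121] [0.4478315  0.00726749 0.18646259]
turn [-0.3811 -0.1137  0.1857] rows 3.51 shift after turn [ 0.0084 -0.0442 -0.001 ] rows 1.08
```

```bash
python3 -m crank '0 0 0 .004 -.022 0 .03; -.0953 -.0284 .0464 .004 -.022 0 .03; -.0953 -.0284 .0464 0 0 0 .03; -.0953 -.0284 .0464 0 0 0 .03; -.0953 -.0284 .0464 0 0 0 .03'
python3 -m crank '0 0 0 0 0 0 .03; 0 0 0 0 0 0 .03; 0 0 0 0 0 0 .03'
python3 - <<'E'
from h import *
f=grab_frame("wrist"); np.save("w6.npy",f,allow_pickle=True); print(get_state()["joint_pos"])
p=proj(f,[.431,.0636,.117]); print(p)
u,v=[int(q) for q in p]; u0=max(u-45,0); v0=max(v-35,0); print(u0,v0); crop(f,u0,v0,u0+90,v0+70,8,"w6.png")
E
```

```text
t: 16.75
ee_pos: [0.4648, -0.0151, 0.2214]
ee_rot: [0.44, -2.803, -1.078]
force: [-0.0, -0.8, 0.0]
width: 0.03
t: 17.0
ee_pos: [0.4643, -0.0145, 0.2207]
ee_rot: [0.445, -2.804, -1.069]
force: [0.1, 0.4, -0.2]
width: 0.0301
[-0.57086958  0.27514962  1.7447244   0.44164338  1.70940843  2.1825304 ]
[267.82265804 187.44793037]
222 152
```

View pics/w6.png

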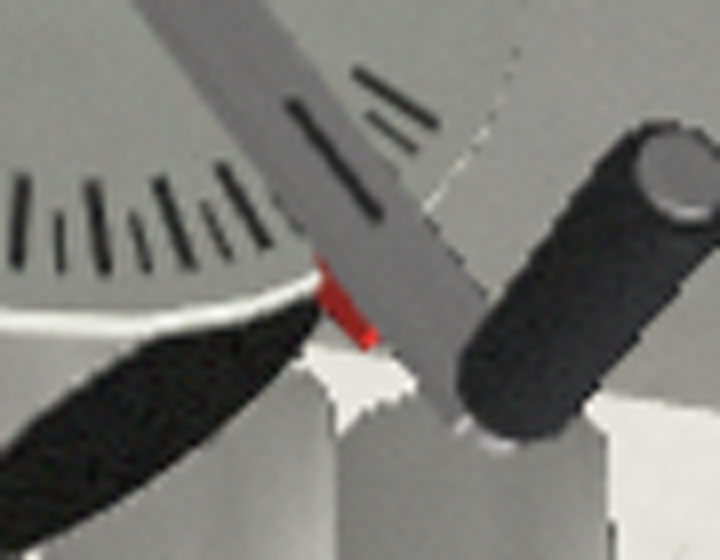

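Run:
```python
from h import *
F={n:np.load(n+".npy",allow_pickle=True).item() for n in ("w3","w5","w6")}
a5=lambda x,y:("w5",((x+.5)/6-.5+195,(y+.5)/6-.5+153)); a6=lambda x,y:("w6",((x+.5)/8-.5+222,(y+.5)/8-.5+152))
def tri(obs):
    A=[];b=[]
    for n,u in obs:
        f=F[n]; C=-f["R"].T@f["t"]; d=f["R"].T@np.linalg.solve(f["intrinsics"],[*u,1]); d/=np.linalg.norm(d); Q=np.eye(3)-np.outer(d,d); A.append(Q); b.append(Q@C)
    X=np.linalg.lstsq(np.vstack(A),np.hstack(b),rcond=None)[0]; j=np.r_[MJ.T@(X[:2]-OJ),X[2]]
    return j.round(4),np.hypot(j[1],j[2]-.07).round(4),np.degrees(np.arctan2(-j[1],j[2]-.07)).round(1),[(proj(F[n],X)-u).round(1) for n,u in obs]
print("outer",tri([a5(390,201),a6(378,218)])); print("inner",tri([a5(331,120),a6(290,99)]))
def at(n,u,x):
    f=F[n];C=-f["R"].T@f["t"]; Cj=np.r_[MJ.T@(C[:2]-OJ),C[2]]; d=f["R"].T@np.linalg.solve(f["intrinsics"],[*u,1]); dj=np.r_[MJ.T@d[:2],d[2]]
    p=Cj+dj*(x-Cj[0])/dj[0]; return np.round([np.hypot(p[1],p[2]-.07)*1e3,np.degrees(np.arctan2(-p[1],p[2]-.07))],1)
for x in (.073,.0745,.076): print(x,at(*a6(290,99),x),at(*a6(378,218),x))
print("ticks w6 (x=.064)",[at(*a6(*p),.064) for p in [(18,220),(95,228),(174,223),(245,205),(20,180),(222,168),(265,245),(355,70),(437,127)]])
print("ticks w5",[at(*a5(*p),.064) for p in [(116,160),(175,180),(228,193),(280,198),(435,190),(400,200)]])
```

```text
outer (array([ 0.0761, -0.034 ,  0.1165]), np.float64(0.0576), np.float64(36.1), [array([-0.1, -0.1]), array([0.1, 0. ])])
inner (array([ 0.0757, -0.025 ,  0.1037]), np.float64(0.0419), np.float64(36.6), [array([-0.3, -0.1]), array([0.3, 0.1])])
0.073 [40.7 38.9] [56.5 38.1]
0.0745 [41.3 37.4] [57.  37.1]
0.076 [41.9 36. ] [57.5 36.1]
ticks w6 (x=.064) [array([45.8, -0.5]), array([45.9,  9.5]), array([45.9, 20.1]), array([45.9, 30.6]), array([41. , -0.6]), array([41. , 30.4]), array([50.9, 30.1]), array([40.6, 61.1]), array([51.6, 60.6])]
ticks w5 [array([45.6,  0.2]), array([45.3, 10.8]), array([45.3, 20.8]), array([45.3, 31.6]), array([52.8, 67. ]), array([50.4, 57.7])]
```

Run:
```python
from h import *
from scipy.optimize import least_squares
F={n:np.load(n+".npy",allow_pickle=True).item() for n in ("w1","w2","w3")}
off={"w3":(211,51),"w1":(204,234),"w2":(167,192)}
def tri(obs):
    A=[];b=[]
    for n,p in obs.items():
        u=(np.array(p)+.5)/10-.5+off[n]; f=F[n]; C=-f["R"].T@f["t"]; d=f["R"].T@np.linalg.solve(f["intrinsics"],[*u,1]); d/=np.linalg.norm(d); Q=np.eye(3)-np.outer(d,d); A.append(Q); b.append(Q@C)
    X=np.linalg.lstsq(np.vstack(A),np.hstack(b),rcond=None)[0]; j=np.r_[MJ.T@(X[:2]-OJ),X[2]]
    return j.round(4),np.hypot(j[1],j[2]-.07).round(4),np.degrees(np.arctan2(-j[1],j[2]-.07)).round(1)
print("face centre",tri({"w3":(168,190),"w1":(108,210),"w2":(111,183)}))
print("pairs",tri({"w3":(168,190),"w1":(108,210)}),tri({"w3":(168,190),"w2":(111,183)}))
# tick 30,20 deg check in w3: project; dial rim points
for a in (20,30,60): print(a,proj(F["w3"],jw(.064,-.046*np.sin(np.radians(a)),.07+.046*np.cos(np.radians(a)))))
```

```text
face centre (array([ 0.0637, -0.0396,  0.1205]), np.float64(0.0641), np.float64(38.1))
pairs (array([ 0.0637, -0.0396,  0.1206]), np.float64(0.0642), np.float64(38.0)) (array([ 0.0637, -0.0395,  0.1203]), np.float64(0.0639), np.float64(38.1))
20 [201.02305929  78.505374  ]
30 [209.51655317  73.10852072]
60 [229.58775848  57.00851231]
```

The mark's face centre triangulates to 38.1° from every pair of views, and the lever line is at 36.3°, with the dial ticks reading within half a degree. I'll advance the lever about 1.8°.

```bash
python3 -c "
from h import *
plan(jw(.098,-.047,.23),-162)"
```

```text
turn [0.7278 0.0035 0.0015] rows 5.83 shift after turn [ 0.0272  0.0544 -0.0092] rows 1.48
```

```bash
python3 -m crank '.1213 0 0 0 0 -.01 .03; .1213 0 0 0 0 0 .03; .1213 0 0 0 0 0 .03; .1213 0 0 0 0 0 .03; .1213 0 0 0 0 0 .03'
python3 -m crank '.1213 0 0 0 0 0 .03; 0 0 0 .0136 .0272 -.0 .03; 0 0 0 .0136 .0272 0 .03; 0 0 0 0 0 0 .03; 0 0 0 0 0 0 .03'
python3 -c "
from h import *
plan(jw(.098,-.047,.138),-162)
print(Rdown(-162).T@np.r_[MJ@[0,-1],0], MJ.T@(np.array(get_state()['ee_pos'])[:2]-OJ))"
```

```text
t: 17.47
ee_pos: [0.4673, -0.0206, 0.2297]
ee_rot: [0.49, -3.087, -0.18]
force: [0.1, -0.0, -0.5]
width: 0.03
t: 17.88
ee_pos: [0.4234, 0.0242, 0.2288]
ee_rot: [-0.495, 3.097, 0.003]
force: [0.2, -0.4, 0.1]
width: 0.0301
turn [0.0011 0.0051 0.0029] rows 0.05 shift after turn [-0.      0.0053  0.0908] rows 2.18
[0.9573195 0.2890318 0.       ] [ 0.10305524 -0.04548197]
```

```bash
python3 -m crank '0 0 0 0 .0053 .03 .03; 0 0 0 0 0 .03 .03; 0 0 0 0 0 .031 .03; 0 0 0 0 0 0 .03'
python3 -c "
from h import *
print(MJ.T@(np.array(get_state()['ee_pos'])[:2]-OJ))"
```

```text
t: 18.22
ee_pos: [0.4194, 0.0284, 0.1324]
ee_rot: [0.489, -3.098, -0.01]
force: [-0.7, -0.1, -0.3]
width: 0.0299
[ 0.09880997 -0.04940164]
```

```bash
python3 -m crank '0 0 0 .0028 .0009 0 .03; 0 0 0 .0028 .0009 0 .03; 0 0 0 0 0 0 .03; 0 0 0 0 0 0 .03'
python3 -c "
from h import *
print(MJ.T@(np.array(get_state()['ee_pos'])[:2]-OJ), get_state()['ee_pos'])"
```

```text
t: 18.55
ee_pos: [0.4177, 0.0276, 0.1385]
ee_rot: [-0.488, 3.098, 0.004]
force: [0.2, -0.3, -0.5]
width: 0.0298
[ 0.09954484 -0.05114311] [0.41765282 0.02760593 0.13846679]
```

```bash
python3 -m crank '0 0 0 .002 .0006 0 .03; 0 0 0 .002 .0006 0 .03; 0 0 0 0 0 0 .03; 0 0 0 0 0 0 .03'
python3 -c "
from h import *
print(MJ.T@(np.array(get_state()['ee_pos'])[:2]-OJ), get_state()['ee_pos'])"
python3 -m crank '0 0 0 -.003 -.0009 0 .03; 0 0 0 0 0 0 .03; 0 0 0 0 0 -.03 .03; 0 0 0 0 0 -.03 .03; 0 0 0 0 0 -.035 .03'
python3 -c "
from h import *
phi=-162;T=Rdown(phi,-36);d=T@[0,.32,.947]; X=np.array([.431,.0636,.117]); c=X-.23*d; p=c+T@[.0014,.0828,.1208]; print(p,p+T@[0,0,.025]); plan(p,phi,-36)"
```

```text
t: 18.88
ee_pos: [0.4131, 0.0277, 0.1373]
ee_rot: [-0.487, 3.099, 0.005]
force: [4.3, -1.1, -0.3]
width: 0.0304
[ 0.09938819 -0.05569509] [0.41309856 0.02766722 0.13729096]
t: 19.3
ee_pos: [0.4135, 0.028, 0.231]
ee_rot: [0.488, -3.1, -0.009]
force: [1.0, -0.5, -0.3]
width: 0.0302
[0.44498899 0.01601581 0.20089036] [0.4404481  0.02999123 0.18066494]
turn [-0.6219 -0.002  -0.0026] rows 4.98 shift after turn [-0.0262 -0.0348  0.012 ] rows 1.08
```

```bash
python3 -m crank '0 0 0 -.0131 -.0174 0 .03; -.1244 0 0 -.0131 -.0174 0 .03; -.1244 0 0 0 0 0 .03; -.1244 0 0 0 0 0 .03; -.1244 0 0 0 0 0 .03'
python3 -m crank '-.1244 0 0 0 0 .01 .03; 0 0 0 0 0 0 .03; 0 0 0 0 0 0 .03; 0 0 0 0 0 0 .03'
python3 - <<'E'
from h import *
f=grab_frame("wrist"); np.save("w7.npy",f,allow_pickle=True)
p=proj(f,[.431,.0636,.117]); print(p)
u,v=[int(q) for q in p]; u0=max(u-45,0); v0=max(v-35,0); print(u0,v0); crop(f,u0,v0,u0+90,v0+70,8,"w7.png")
E
```

```text
t: 19.72
ee_pos: [0.4512, 0.0023, 0.2323]
ee_rot: [0.464, -2.935, -0.761]
force: [-0.0, -0.6, -0.4]
width: 0.0303
t: 20.05
ee_pos: [0.4491, 0.0073, 0.2227]
ee_rot: [0.453, -2.868, -0.924]
force: [-0.1, -0.4, -0.6]
width: 0.0306
[258.31324118 183.04870886]
213 148
```

View pics/w7.png

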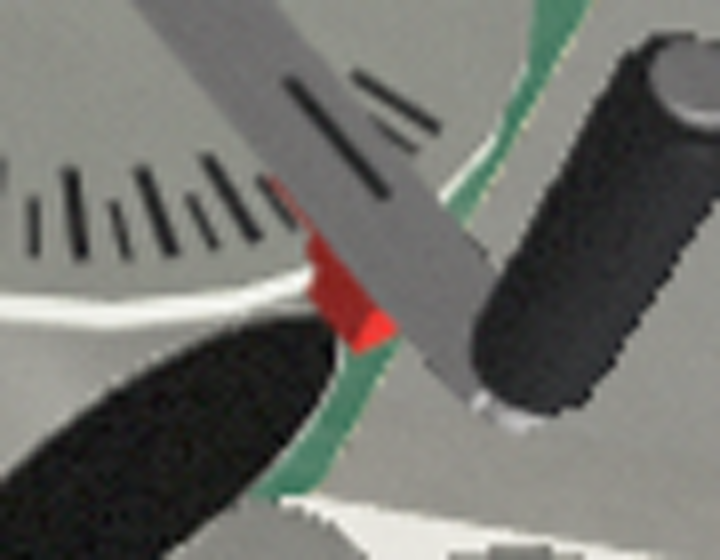

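The lever line runs from (290,78) to (385,197), the 30° tick from (205,155) to (257,240) and the pointer tip is at about (271,179).

Run:
```python
from h import *
F={n:np.load(n+".npy",allow_pickle=True).item() for n in ("w5","w7")}
O={"w5":(195,153,6),"w7":(213,148,8)}
def at(n,px,py,x):
    u0,v0,s=O[n]; f=F[n];C=-f["R"].T@f["t"]; Cj=np.r_[MJ.T@(C[:2]-OJ),C[2]]; d=f["R"].T@np.linalg.solve(f["intrinsics"],[(px+.5)/s-.5+u0,(py+.5)/s-.5+v0,1]); dj=np.r_[MJ.T@d[:2],d[2]]
    p=Cj+dj*(x-Cj[0])/dj[0]; return np.round([np.hypot(p[1],p[2]-.07)*1e3,np.degrees(np.arctan2(-p[1],p[2]-.07))],1)
print("ticks",[at("w7",*p,.064) for p in [(73,215),(157,212),(230,197),(290,222),(205,155),(355,72),(437,130)]])
for x in (.0745,.0755,.0765): print(x,at("w7",290,78,x),at("w7",386,197,x))
for x in (.064,.065,.066,.067): print("tip",x,at("w7",271,179,x),at("w5",310,190,x))
```

```text
ticks [array([46. ,  9.5]), array([45.8, 20.1]), array([45.6, 30.2]), array([50.4, 35.3]), array([40.1, 30.3]), array([40.7, 61.5]), array([51.3, 60.6])]
0.0745 [41.3 39.2] [57.3 38.7]
0.0755 [41.8 38.2] [57.8 38. ]
0.0765 [42.4 37.1] [58.3 37.2]
tip 0.064 [45.1 36.9] [44.1 39.8]
tip 0.065 [45.7 36. ] [44.9 38.1]
tip 0.066 [46.2 35.1] [45.8 36.5]
tip 0.067 [46.8 34.2] [46.7 34.9]
```

Lever at about 37.9°, mark at about 38.1°, so they meet. Now the start button, at (0.457, -0.115).

```bash
python3 -m crank '.1244 0 0 0 -.01 0 0; .1244 0 0 0 -.01 0 0; .1244 0 0 0 -.01 0 0; .1244 0 0 0 -.01 0 0; .1244 0 0 0 -.01 0 0'
python3 -c "
from h import *
plan([.457,-.115,.11],-162)"
```

```text
t: 20.52
ee_pos: [0.4646, -0.0362, 0.2072]
ee_rot: [-0.491, 3.094, -0.008]
force: [0.4, -0.3, -0.3]
width: 0.0006
turn [-0.0066  0.0076  0.0004] rows 0.08 shift after turn [ 0.0316 -0.0725  0.0972] rows 3.01
```

```bash
python3 -m crank '0 0 0 .0158 -.0363 0 0; 0 0 0 .0158 -.0363 0 0; 0 0 0 0 0 .035 0; 0 0 0 0 0 .035 0; 0 0 0 0 0 .027 0'
python3 -m crank '0 0 0 0 0 0 0; 0 0 0 0 0 0 0; 0 0 0 0 0 .01 0; 0 0 0 0 0 .01 0; 0 0 0 0 0 0 0'
python3 -m crank '0 0 0 0 0 .003 0; 0 0 0 0 0 0 0'
python3 -c "
from h import *
f=grab_frame('side'); crop(f,195,205,245,245,8,'btn.png'); print(blob(grab_frame('wrist'),(50,150,60),(80,255,255),(0,0,512,384)))"
```

```text
t: 20.93
ee_pos: [0.4562, -0.1145, 0.1077]
ee_rot: [-0.49, 3.098, 0.001]
force: [-0.4, -0.2, -0.2]
width: -0.0
t: 21.35
ee_pos: [0.4564, -0.1148, 0.0874]
ee_rot: [-0.489, 3.1, 0.004]
force: [0.5, -0.0, 3.0]
width: 0.0005
t: 21.52
ee_pos: [0.4565, -0.1149, 0.0849]
ee_rot: [-0.488, 3.1, 0.005]
force: [0.6, 0.7, 4.0]
width: 0.0002
[(318, [260.58, 237.55], [244, 230, 38, 14]), (2, [241.5, 238.5], [241, 238, 2, 2])]
```

```bash
python3 -m crank '0 0 0 0 0 .002 0; 0 0 0 0 0 0 0'
python3 -m crank '0 0 0 0 0 .0015 0; 0 0 0 0 0 0 0; 0 0 0 0 0 0 0'
```

```text
t: 21.78
ee_pos: [0.4565, -0.1149, 0.0833]
ee_rot: [-0.488, 3.101, 0.005]
force: [-0.4, 3.0, 10.4]
width: 0.0002
t: 22.03
ee_pos: [0.4567, -0.115, 0.0831]
ee_rot: [-0.488, 3.101, 0.005]
force: [-6.9, 5.3, 25.8]
width: 0.0005
```

The button bottomed out: the force rose from 4 to 26 N with no further travel. Retreat and bring the lever back.

```bash
python3 -m crank '0 0 0 0 0 -.035 0; 0 0 0 0 0 -.038 0; 0 0 0 0 0 -.038 .03; 0 0 0 0 0 -.035 .03; 0 0 0 0 0 0 .03'
python3 -c "
from h import *
plan(jw(.1,-.049,.23),-162)"
```

```text
t: 22.45
ee_pos: [0.4588, -0.1172, 0.2338]
ee_rot: [-0.487, 3.093, -0.006]
force: [-0.3, 0.1, 0.5]
width: 0.0185
turn [-0.0052  0.0099 -0.0017] rows 0.09 shift after turn [-0.0075  0.1493  0.0038] rows 3.59
```

```bash
python3 -m crank '0 0 0 -.0019 .0373 .001 .03; 0 0 0 -.0019 .0373 .001 .03; 0 0 0 -.0019 .0373 .001 .03; 0 0 0 -.0019 .0373 .001 .03; 0 0 0 0 0 0 .03'
python3 -m crank '0 0 0 0 0 0 .03; 0 0 0 0 0 .03 .03; 0 0 0 0 0 .03 .03; 0 0 0 0 0 .03 .03; 0 0 0 0 0 0 .03'
python3 -c "
from h import *
print(MJ.T@(np.array(get_state()['ee_pos'])[:2]-OJ), get_state()['ee_pos'])"
```

```text
t: 22.87
ee_pos: [0.4143, 0.0337, 0.222]
ee_rot: [0.495, -3.101, -0.01]
force: [-0.5, 0.1, -0.5]
width: 0.0303
t: 23.28
ee_pos: [0.4135, 0.0288, 0.1282]
ee_rot: [0.485, -3.096, -0.011]
force: [-2.0, 1.1, -0.3]
width: 0.0299
[ 0.09823889 -0.05523788] [0.41353159 0.02882584 0.12823676]
```

```bash
python3 -m crank '0 0 0 -.0096 -.0029 -.004 .03; 0 0 0 -.0096 -.0029 -.004 .03; 0 0 0 -.0096 -.0029 -.004 .03; 0 0 0 -.0096 -.0029 -.003 .03; 0 0 0 -.0096 -.0029 -.003 .03'
python3 -m crank '0 0 0 0 0 0 .03; 0 0 0 0 0 0 .03'
python3 -c "
from h import *
print(MJ.T@(np.array(get_state()['ee_pos'])[:2]-OJ), get_state()['ee_pos'])"
```

```text
t: 23.7
ee_pos: [0.4675, 0.0291, 0.1524]
ee_rot: [0.486, -3.103, -0.006]
force: [-2.6, 1.5, -2.2]
width: 0.0299
t: 23.87
ee_pos: [0.4681, 0.0292, 0.1523]
ee_rot: [-0.487, 3.101, 0.005]
force: [0.2, -0.3, -0.8]
width: 0.0301
[ 0.09895862 -0.00070252] [0.46807007 0.02924837 0.15226287]
```

```bash
python3 -m crank '0 0 0 -.0024 -.0007 0 .03; 0 0 0 -.0024 -.0007 0 .03; 0 0 0 0 0 0 .03'
python3 -m crank '0 0 0 -.0015 -.0004 0 .03; 0 0 0 -.001 -.0003 0 .03; 0 0 0 0 0 0 .03'
```

```text
t: 24.12
ee_pos: [0.4721, 0.0301, 0.1515]
ee_rot: [-0.488, 3.103, 0.006]
force: [-2.4, -0.9, 1.0]
width: 0.0301
t: 24.37
ee_pos: [0.4748, 0.0305, 0.1514]
ee_rot: [-0.488, 3.102, 0.006]
force: [-3.5, -1.4, 1.8]
width: 0.03
```

```bash
python3 -m crank '0 0 0 -.001 -.0003 0 .03; 0 0 0 0 0 0 .03; 0 0 0 0 0 0 .03'
python3 -c "
from h import *
print(MJ.T@(np.array(get_state()['ee_pos'])[:2]-OJ), get_state()['ee_pos'])"
```

```text
t: 24.62
ee_pos: [0.4758, 0.0306, 0.1513]
ee_rot: [-0.488, 3.102, 0.006]
force: [-3.1, -1.3, 1.9]
width: 0.0298
[0.09780036 0.00707687] [0.47582349 0.03056929 0.15132715]
```

```bash
python3 -m crank '0 0 0 -.001 -.0003 0 .03; 0 0 0 0 0 0 .03'
python3 -m crank '0 0 0 -.001 -.0003 0 .03; 0 0 0 0 0 0 .03'
```

```text
t: 24.78
ee_pos: [0.4762, 0.0306, 0.1512]
ee_rot: [0.489, -3.103, -0.007]
force: [-5.9, -1.2, 2.4]
width: 0.0298
t: 24.95
ee_pos: [0.4764, 0.0306, 0.1509]
ee_rot: [0.488, -3.101, -0.007]
force: [-8.5, -0.9, 5.4]
width: 0.0303
```

```bash
python3 -m crank '0 0 0 .005 .0015 0 .03; 0 0 0 0 0 0 .03; 0 0 0 0 0 -.03 .03; 0 0 0 0 0 -.035 .05; 0 0 0 0 0 -.035 .088'
python3 -m crank '0 0 0 0 0 -.01 .088; 0 0 0 0 0 0 .088'
python3 -c "
from h import *
plan([.4667,.1285,.25],-162)"
```

```text
t: 25.37
ee_pos: [0.4726, 0.0303, 0.2523]
ee_rot: [-0.488, 3.102, 0.007]
force: [0.6, 0.1, -0.5]
width: 0.0414
t: 25.53
ee_pos: [0.4752, 0.0297, 0.2652]
ee_rot: [-0.487, 3.094, 0.002]
force: [0.7, 0.2, -0.7]
width: 0.0544
turn [-0.0002  0.0099 -0.0017] rows 0.08 shift after turn [-0.0225  0.0965  0.0152] rows 2.4
```

```bash
python3 -m crank '0 0 0 -.0075 .0322 0 .088; 0 0 0 -.0075 .0322 0 .088; 0 0 0 -.0075 .0322 0 .088; 0 0 0 0 0 0 .088; 0 0 0 0 0 0 .088'
python3 - <<'E'
from h import *
f=grab_frame("wrist")
for b in blob(f,(0,120,80),(8,255,255),(0,0,512,384))[:2]:
    w=ray(f,*b[1],.113); print(b,MJ.T@(w[:2]-OJ))
plan([.4667,.1285,.111],-162)
E
```

```text
t: 25.95
ee_pos: [0.4635, 0.1302, 0.2599]
ee_rot: [0.494, -3.102, -0.007]
force: [0.2, -0.7, -0.3]
width: 0.0873
(124, [321.52, 128.06], [313, 122, 17, 13]) [ 0.06375721 -0.03783443]
(112, [225.04, 176.67], [220, 167, 11, 18]) [0.00068875 0.02745664]
turn [ 0.004   0.     -0.0001] rows 0.03 shift after turn [-0.0026 -0.0015  0.1492] rows 3.58
```

The tape is back at jig (0.001, 0.027) at rim height, so the nest is level and the cup still faces the laser. Grasp it.

```bash
python3 -m crank '0 0 0 -.002 -.001 .035 .088; 0 0 0 0 0 .038 .088; 0 0 0 0 0 .038 .088; 0 0 0 0 0 .03 .088; 0 0 0 0 0 .006 .088' 20
python3 -m crank '0 0 0 0 0 0 .088; 0 0 0 0 0 0 .05; 0 0 0 0 0 0 .05; 0 0 0 0 0 0 .05; 0 0 0 0 0 0 .05'
python3 -m crank '0 0 0 0 0 0 .05; 0 0 0 0 0 0 .05; 0 0 0 0 0 -.01 .05; 0 0 0 0 0 -.03 .05; 0 0 0 0 0 -.035 .05'
python3 -m crank '0 0 0 0 0 -.035 .05; 0 0 0 0 0 -.025 .05; 0 0 0 0 0 0 .05; 0 0 0 0 0 0 .05'
python3 - <<'E'
from h import *
f=grab_frame("top")
h=cv2.cvtColor(f["image"],cv2.COLOR_RGB2HSV)
# dark cup mouths in tray region
m=cv2.inRange(h,(0,0,0),(180,255,45))[180:240,245:330]; n,l,st,c=cv2.connectedComponentsWithStats(m)
for i in range(1,n):
    if st[i,4]>30: print(st[i],ray(f,*(c[i]+[245,180]),.05))
plan([.4525,-.262,.24],-162)
E
```

```text
t: 26.42
ee_pos: [0.4628, 0.1276, 0.1091]
ee_rot: [0.484, -3.096, -0.008]
force: [-0.8, 0.1, 0.1]
width: 0.0879
t: 26.83
ee_pos: [0.4679, 0.129, 0.1166]
ee_rot: [-0.488, 3.099, 0.005]
force: [-0.3, -0.4, 0.1]
width: 0.0635
t: 27.25
ee_pos: [0.4649, 0.1289, 0.1893]
ee_rot: [0.488, -3.1, -0.007]
force: [1.6, 1.0, -2.0]
width: 0.0616
t: 27.58
ee_pos: [0.4674, 0.1287, 0.2518]
ee_rot: [-0.488, 3.098, 0.005]
force: [-0.6, -0.4, -2.2]
width: 0.0618
[ 50  12  15  14 162] [ 0.4883604  -0.38489055  0.05      ]
[ 53  31  14  15 167] [ 0.41933793 -0.38886341  0.05      ]
turn [ 0.0035  0.0025 -0.0018] rows 0.04 shift after turn [ 0.1339 -0.3672  0.0098] rows 9.38
```

```bash
python3 -m crank '0 0 0 .0062 -.017 0 .05; 0 0 0 .0124 -.0341 0 .05; 0 0 0 .0124 -.0341 0 .05; 0 0 0 .0124 -.0341 0 .05; 0 0 0 .0124 -.0341 0 .05'
python3 -m crank '0 0 0 .0124 -.0341 0 .05; 0 0 0 .0124 -.0341 0 .05; 0 0 0 .0124 -.0341 0 .05; 0 0 0 .0124 -.0341 0 .05; 0 0 0 .0124 -.0341 0 .05'
python3 -m crank '0 0 0 .0124 -.0341 0 .05; 0 0 0 .0062 -.017 0 .05; 0 0 0 0 0 0 .05; 0 0 0 0 0 0 .05; 0 0 0 0 0 0 .05'
python3 - <<'E'
from h import *
plan([.4525,-.27,.07],-162); print(get_state()["width"],get_state()["joint_pos"])
E
```

```text
t: 28.05
ee_pos: [0.459, -0.0354, 0.2469]
ee_rot: [0.489, -3.101, -0.009]
force: [0.8, 0.2, -1.8]
width: 0.0616
t: 28.47
ee_pos: [0.4525, -0.2168, 0.246]
ee_rot: [0.488, -3.102, -0.011]
force: [1.2, 0.2, -0.8]
width: 0.0617
t: 28.88
ee_pos: [0.4514, -0.2688, 0.2464]
ee_rot: [0.489, -3.103, -0.011]
force: [0.1, 0.2, -1.5]
width: 0.0615
turn [ 0.0071  0.0008 -0.0018] rows 0.06 shift after turn [-0.0007 -0.0015  0.1764] rows 4.23
0.061504605571816785 [-0.76552295  0.08931624  1.74583655  0.00418337  1.31238403  2.06267456]
```

Level out (0.007 rad) and lower.

```bash
python3 -m crank '.007 0 0 0 0 .03 .05; 0 0 0 0 0 .038 .05; 0 0 0 0 0 .038 .05; 0 0 0 0 0 .035 .05; 0 0 0 0 0 .025 .05'
python3 -m crank '0 0 0 0 0 .01 .05; 0 0 0 0 0 0 .05; 0 0 0 0 0 0 .05'
python3 -m crank '0 0 0 0 0 .004 .05; 0 0 0 0 0 0 .05; 0 0 0 0 0 0 .05'
python3 -m crank '0 0 0 0 0 .003 .05; 0 0 0 0 0 0 .05; 0 0 0 0 0 0 .05'
python3 -m crank '0 0 0 0 0 .0015 .05; 0 0 0 0 0 0 .05'
```

```text
t: 29.3
ee_pos: [0.4512, -0.2671, 0.0788]
ee_rot: [-0.492, 3.103, 0.001]
force: [0.3, 0.0, -0.4]
width: 0.0614
t: 29.55
ee_pos: [0.4529, -0.2698, 0.0727]
ee_rot: [-0.49, 3.101, -0.004]
force: [0.9, 0.3, -1.7]
width: 0.0617
t: 29.8
ee_pos: [0.4533, -0.2711, 0.0696]
ee_rot: [-0.488, 3.099, -0.008]
force: [-0.3, 1.1, -2.2]
width: 0.0615
t: 30.05
ee_pos: [0.4525, -0.2705, 0.0653]
ee_rot: [-0.488, 3.101, -0.005]
force: [-0.5, -0.2, -1.5]
width: 0.0618
t: 30.22
ee_pos: [0.4524, -0.2704, 0.0635]
ee_rot: [-0.488, 3.101, -0.004]
force: [0.2, -0.2, -1.5]
width: 0.0615
```

```bash
python3 -m crank '0 0 0 0 0 .003 .05; 0 0 0 0 0 0 .05; 0 0 0 0 0 0 .05'
python3 -m crank '0 0 0 0 0 .0015 .05; 0 0 0 0 0 0 .05; 0 0 0 0 0 0 .05'
python3 -m crank '0 0 0 0 0 .001 .05; 0 0 0 0 0 0 .05; 0 0 0 0 0 0 .05'
```

```text
t: 30.47
ee_pos: [0.4524, -0.2703, 0.0603]
ee_rot: [-0.488, 3.101, -0.004]
force: [0.5, 0.2, -1.0]
width: 0.0617
t: 30.72
ee_pos: [0.4526, -0.2706, 0.0592]
ee_rot: [-0.488, 3.101, -0.005]
force: [-0.0, 0.4, -1.1]
width: 0.0612
t: 30.97
ee_pos: [0.4528, -0.2709, 0.0588]
ee_rot: [-0.488, 3.1, -0.006]
force: [-1.5, -0.6, 5.7]
width: 0.0616
```

Contact at 0.0588, where it was predicted (0.0585). Release, retreat, then look.

```bash
python3 -m crank '0 0 0 0 0 0 .064; 0 0 0 0 0 0 .066; 0 0 0 0 0 0 .072; 0 0 0 0 0 0 .082; 0 0 0 0 0 0 .082'
python3 -m crank '0 0 0 0 0 -.015 .082; 0 0 0 0 0 -.03 .082; 0 0 0 0 0 -.035 .082; 0 0 0 0 0 -.035 .082; 0 0 0 0 0 -.035 .082'
python3 -m crank '0 0 0 0 -.03 -.02 .082; 0 0 0 0 -.03 0 .082; 0 0 0 0 -.03 0 .082; 0 0 0 0 0 0 .082; 0 0 0 0 0 0 .082'
python3 - <<'E'
from h import *
s=grab_frame("side"); w=grab_frame("wrist"); 
a=cv2.resize(w["image"][:,:,::-1],(800,600)); cv2.imwrite("pics/end_w.png",a)
b=cv2.resize(s["image"][160:290,100:360,::-1],None,fx=1.54,fy=1.54,interpolation=cv2.INTER_CUBIC)
o=np.zeros((384+b.shape[0],512,3),np.uint8); o[:384]=w["image"][:,:,::-1]; o[384:,:b.shape[1]]=b; cv2.imwrite("pics/end.png",o); print(o.shape,get_state()["t"])
E
```

```text
t: 31.38
ee_pos: [0.4524, -0.2703, 0.0579]
ee_rot: [-0.488, 3.101, -0.004]
force: [0.0, -0.1, -0.5]
width: 0.0813
t: 31.8
ee_pos: [0.4517, -0.2698, 0.2095]
ee_rot: [-0.488, 3.101, -0.004]
force: [0.7, -0.1, -0.1]
width: 0.082
t: 32.22
ee_pos: [0.4794, -0.3565, 0.2278]
ee_rot: [-0.486, 3.102, -0.003]
force: [-0.0, -0.1, 0.3]
width: 0.082
(584, 512, 3) 32.3167
```

View pics/end.png

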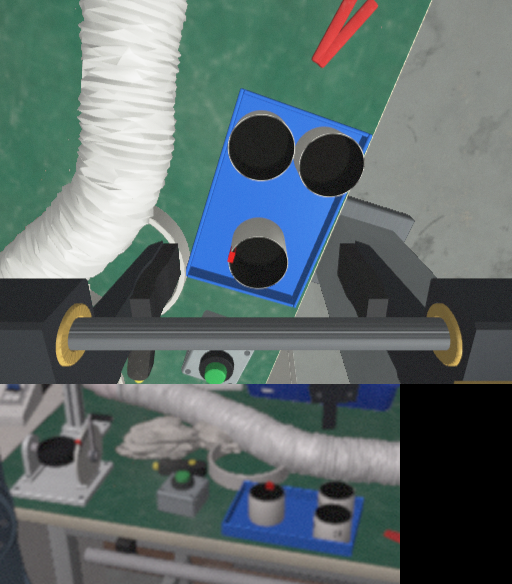

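The cup stands upright in the tray's free half, at (258,260) in the wrist view. The finished cups, the start box and the cutter have not moved, and the nest is empty and level.

```bash
python3 -c "
from station import r
print(r.job_done())"
```

```text
the job is handed in; nothing more can be done
None
```

I carried out every step in the order asked and handed the job in at about 32 s of the 72 s allowed; it gave no verdict.

- **Tape:** I turned the cup about 72° so the red tape faces the laser, then let go. The wrist camera put it about 1° off, and the same place again after the tilt.
- **Lever:** I pushed the lever to about 37.9°. Several views put the set-mark at about 38.1°, and the dial's tick marks measured within about 1.5° of their true values. The lever partly hid the mark's tip in the later views. One reading of the tip alone gave 36.6°, so the match is good to about 1–1.5°.
- **Start button:** After that I pressed the green button until it bottomed out; the force rose to 26 N with no more travel.
- **Nest:** I brought the nest back until it met its stop, where the force rose sharply.
- **Cup:** I lowered the cup into the free half of the blue tray until it touched down, at the expected height, and then let go.

The last pictures show the cup standing upright in the tray. The finished cups and the start box look undisturbed, the nest is level and empty, and the gripper touches nothing. I did not re-measure the snips, bottle and cutter.

I viewed 12 pictures, two past the budget.

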